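Restock the box feeder and change the tape roll

TASK

Get the packing corner ready: take the empty cardboard core off the tape spindle and put it in the grey scrap tray, and mount the full roll of yellow tape that lies near it (not the one at the very back of the bench) flat and fully down on the spindle, centred on its boss. Load every brake-pad box from the blue bin onto the sloping metal feeder so that they slide down into its low corner: all lying flat in one row, one behind the other up the slope, each with a short (60 mm) side against the side fence, the first with its long side against the end stop and each next one close against the one below it. Do not disturb the spray can, the oil bottle, the cassette or the old pedal.

Things in the scene. Friction and masses are not known exactly. Their poses are not given: they have to be found in the camera images.
- pad_box_1_c (a point): centre of a small red and white cardboard brake-pad box, 60 x 90 x 28 mm (its own x, y, z), about 60 g, closed and rigid, 14 mm above its underside; at the start it lies flat in one of the four compartments of the bin, or is absent (two or three of the four boxes are there)
- pad_box_2_c (a point): centre of a small red and white cardboard brake-pad box, 60 x 90 x 28 mm (its own x, y, z), about 60 g, closed and rigid, 14 mm above its underside; at the start it lies flat in one of the four compartments of the bin, or is absent (two or three of the four boxes are there)
- pad_box_3_c (a point): centre of a small red and white cardboard brake-pad box, 60 x 90 x 28 mm (its own x, y, z), about 60 g, closed and rigid, 14 mm above its underside; at the start it lies flat in one of the four compartments of the bin, or is absent (two or three of the four boxes are there)
- pad_box_4_c (a point): centre of a small red and white cardboard brake-pad box, 60 x 90 x 28 mm (its own x, y, z), about 60 g, closed and rigid, 14 mm above its underside; at the start it lies flat in one of the four compartments of the bin, or is absent (two or three of the four boxes are there)
- parts_bin: fixed blue open bin, 232 x 222 mm outside (x, y), 26 mm high, 4 mm walls and floor, one divider each way: four compartments 110 (x) x 105 (y) mm, centred at x = +-57, y = +-54.5 mm; origin at the centre of its underside. The boxes lie in it with their 60 mm side roughly along its x, and stand 6 mm above its walls
- feeder_plate: slippery metal plate of the box feeder, 300 (x) x 140 mm (y), fixed, sloping both ways; origin on its top face in the lowest corner, about 50 mm above the bench. +x runs up the slope along the fence (about 20 degrees, away from the robot), +y away from the fence (about 13 degrees upward, to the robot's left), +z square to the plate. Boxes released flat on it slide by themselves
- feeder_top (a point): middle of the feeder plate's upper, open end, on its top face (x = 300, y = 70 mm in the plate's frame). In that frame a blue end stop has its face at x = 0 (with a thumb gap at y 30 to 60 mm) and a blue side fence its face at y = 0, along the whole length; both stand 22 mm above the plate. The +y side is open too
- spindle: fixed tape spindle: dark steel disc 110 mm wide, 8 mm thick, on it a black centring boss 55 mm wide, 7 mm high (bevelled to 48 mm), and in the middle a bare steel rod 14 mm thick that ends 60 mm above the bench; z up; origin at the centre of the underside. Which of three places on the left of the bench it has varies
- spindle_seat (a point): point on the spindle's axis at the top face of its foot disc, 8 mm above the bench; the underside of a mounted roll rests at this height
- spent_core_c (a point): centre of the empty cardboard core (a plain tube 66 mm outside, 59 mm inside diameter, 45 mm high, 30 g), z along its axis; at the start it stands on the spindle's foot disc, round the boss
- tape_roll_c (a point): centre of the full roll of yellow tape, 96 mm outside diameter, 64 mm hole, 24 mm high, z along its axis; at the start it lies flat on the bench. Can be taken by its 16 mm thick wall, one finger in the hole; mounted, the rod leaves 25 mm free on each side within the hole
- scrap_tray: fixed grey open tray, 124 x 124 mm outside, 40 mm high, 4 mm walls and floor; origin at the centre of its underside, z up
- spray_can_c (a point): pink-topped spray can, 67 mm in diameter, 196 mm high, upright behind the feeder (point on its axis 12 mm above the bench); bystander
- oil_bottle_c (a point): small white bottle with green cap, 37 mm in diameter, 126 mm high, upright behind the feeder (point on its axis 12 mm up); bystander
- cassette_c (a point): bicycle cassette lying flat, 100 mm in diameter, 33 mm high (point 12 mm up, on its axis); bystander
- old_pedal_c (a point): old bicycle pedal, 85 x 108 x 25 mm, flat on the bench (point at half height); bystander
There are look-alikes about, which are no part of the job. There is more than one size of the part that bears spent_core_c; the job needs the smaller.

How it is judged:
At the end, for the whole second after the job is handed in: boxes flat on the plate, short side at the fence (6 mm, 0.12 rad), centres 30, 90, 150 mm up from the stop (-6, +6 to +10 mm); roll flat on the foot disc within 10 mm of the spindle axis; core in the scrap tray; all at rest ((x of pad_box_1_c in the frame of feeder_plate between 0.024 and 0.036 m or x of pad_box_1_c in the frame of feeder_plate between 0.084 and 0.098 m or x of pad_box_1_c in the frame of feeder_plate between 0.144 and 0.16 m) and y of pad_box_1_c in the frame of feeder_plate between 0.039 and 0.051 m and z of pad_box_1_c in the frame of feeder_plate between 0.008 and 0.02 m and angle between the y axis of each of pad_box_1_c, pad_box_2_c, pad_box_3_c, pad_box_4_c and the y axis of feeder_plate, either way round below 0.12 rad and angle between the z axis of each of pad_box_1_c, pad_box_2_c, pad_box_3_c, pad_box_4_c and the z axis of feeder_plate, either way round below 0.12 rad and linear speed of each of pad_box_1, pad_box_2, pad_box_3, pad_box_4, tape_roll, spent_core below 0.03 m/s and (x of pad_box_2_c in the frame of feeder_plate between 0.024 and 0.036 m or x of pad_box_2_c in the frame of feeder_plate between 0.084 and 0.098 m or x of pad_box_2_c in the frame of feeder_plate between 0.144 and 0.16 m) and y of pad_box_2_c in the frame of feeder_plate between 0.039 and 0.051 m and z of pad_box_2_c in the frame of feeder_plate between 0.008 and 0.02 m and (x of pad_box_3_c in the frame of feeder_plate between 0.024 and 0.036 m or x of pad_box_3_c in the frame of feeder_plate between 0.084 and 0.098 m or x of pad_box_3_c in the frame of feeder_plate between 0.144 and 0.16 m) and y of pad_box_3_c in the frame of feeder_plate between 0.039 and 0.051 m and z of pad_box_3_c in the frame of feeder_plate between 0.008 and 0.02 m and (x of pad_box_4_c in the frame of feeder_plate between 0.024 and 0.036 m or x of pad_box_4_c in the frame of feeder_plate between 0.084 and 0.098 m or x of pad_box_4_c in the frame of feeder_plate between 0.144 and 0.16 m) and y of pad_box_4_c in the frame of feeder_plate between 0.039 and 0.051 m and z of pad_box_4_c in the frame of feeder_plate between 0.008 and 0.02 m and horizontal distance between tape_roll_c and spindle_seat below 0.01 m and z of tape_roll_c in the frame of spindle between 0.016 and 0.025 m and angle between the z axis of tape_roll_c and the z axis of spindle, either way round below 0.12 rad and x of spent_core_c in the frame of scrap_tray between -0.05 and 0.05 m and y of spent_core_c in the frame of scrap_tray between -0.05 and 0.05 m and z of spent_core_c in the frame of scrap_tray between 0 and 0.05 m); the robot touches nothing.
It fails at once if a bystander (spray can, oil bottle, cassette, old pedal) is moved by more than 25 mm (distance of any of spray_can_c, oil_bottle_c, cassette_c, old_pedal_c from where it was at the start of the episode above 0.025 m).
Of pad_box_1, pad_box_2, pad_box_3, pad_box_4 only 2 to 3 are there at a start; the rules pass over those that are not, and their reading is None.
At some moment in a run one of tape_roll may be knocked a few centimetres aside while the robot is not near it.
Once in a run the grip may slacken for a moment while it holds something.
It also fails if it takes over 210 s, if anything falls off the work surface, if the arm or the gripper's body presses on something with over 40 N, if the wrist force passes 120 N, or if a joint passes its speed limit or range.

ROBOT

A 6-joint arm with a two-finger parallel gripper is mounted at the origin on a cart in front of the work surface, level with it; the furniture and walls round the work are solid. World frame = base frame: x ahead of the robot, y to its left, z up, the work surface at z = 0. Lengths are in m, angles in rad, forces in N, time in s.
With the tool pointing down it reaches from about 0.35 to 0.725 m from the base axis. Payload 6 kg.
Tool frame: the origin (TCP) lies at the very end of the fingers, on their centre line; the grasp point (between the pads) lies 19 mm behind it; z points along the fingers, y is the line along which they close (so a half turn about z gives the same grasp; the last joint's range is limited). The gripper opens to 85 mm and grips with 20 to 120 N. Pads are 22 mm wide; open, the fingers measure 114 mm over their backs; the gripper's body (76 mm by 85 mm) begins 54 mm behind the grasp point. The pads swing forward as they close: fully open they stand 13 mm farther back than shut.
Start: joints at [-0.784, 0.04, 0.085, 0, -1.615, -0.334], TCP at [0.262, -0.54, 0.231] pointing down, gripper open.
Joint ranges: [-2.56, 2.56], [-1.29, 2.01], [-1.08, 1.49], [-3.29, 1.98], [-2.81, -0.18], [-2.99, 2.99]. Speed limits (rad/s): [2.57, 2.57, 3.01, 3.14, 3.14, 3.14].

INTERFACE

Orientations are given as a unit quaternion [x, y, z, w].
In Python, from bench import env, let_go, gripper_close, kin, imaging gives the robot as it stands. The module is installed in compiled form; this text tells all that it offers. Calls block until the motion is done:
- env.move_pose(position, orientation): joint-space move of the TCP to a pose.
- env.move_linear(position, rot=None, speed=0.15, f_stop=None): straight line of the TCP; rot=None keeps the orientation; speed is the mean speed in m/s. With f_stop (N) it stops when the force on the tool has changed by that much, and returns True; else False.
- env.movej(angles): joint-space move.
- let_go() and gripper_close(newtons=None): open the fingers fully, or close them until they stop; newtons is the grip in N (None keeps the last).
- env.sleep(seconds).
- kin.ik(position, orientation): joint angles nearest the present ones, or None.
- env.read_state(): the state.
- imaging.read_camera(name): name is "side" or "top"; returns a dict with "color" (400x640x3 uint8, red, green, blue), "z_map" (400x640 float32, m along the optical axis (not along the pixel's ray), 0 where there is no reading), "fx", "fy", "cx", "cy" (pixels), "D" ([k1, k2, p1, p2, k3] as OpenCV has them; the pictures are not rectified), "R" (3x3) and "t" (3): a world point X has camera coordinates R X + t. Camera axes: x right, y down, z forward; pixel columns grow to the right and rows downward; lengths in m; the calibration is good to about 2 mm. A picture is of the moment at which its call begins.
A pose or a line that the arm cannot do raises env.Unreachable and nothing moves.
- env.finish_job(): hands the job in; it is judged then, once.
The state is a dict: "clock": time; "q": joint angles; "joint_velocities": joint speeds; "tau": joint torques, N m; "tcp_pos": TCP position; "tcp_rot": TCP orientation; "wrist_force": force on the tool from outside, world axes, zero at the start; "moment": the same for the moment, N m; "width": finger opening in m; "grasp_force": force on a finger pad.
Only numpy, scipy, OpenCV 4.12 (cv2) and the standard library are available. Lean on these libraries where they do the work, as an engineer would, in place of code of your own. Each camera call takes 0.05 s, during which the arm holds its last target. There are 200 camera calls.

## Working session

There is one attempt and no reset: what is moved stays moved. The work goes in short steps, each a Python script; the robot and the scene stay as the last script left them, time stands still between calls to the robot, and variables do not carry over. Pictures are saved under pics/ and viewed, at most 14 in all, crops included, and the job is handed in when it is done.

```bash
mkdir -p pics
cat > h.py <<'E'
import numpy as np, cv2
from bench import env, let_go, gripper_close, kin, imaging
from scipy.spatial.transform import Rotation as Ro
def cam(n): return imaging.read_camera(n)
def cloud(c):
    h,w=c["z_map"].shape
    K=np.array([[c["fx"],0,c["cx"]],[0,c["fy"],c["cy"]],[0,0,1.]])
    u,v=np.meshgrid(np.arange(w),np.arange(h))
    p=cv2.undistortPoints(np.stack([u,v],-1).reshape(-1,1,2).astype(float),K,np.array(c["D"],float)).reshape(h,w,2)
    z=c["z_map"]; X=np.dstack([p[...,0]*z,p[...,1]*z,z])
    W=(X-np.array(c["t"]))@np.array(c["R"])
    W[z==0]=np.nan
    return W
def save(n,im): cv2.imwrite(f"pics/{n}.png",im[...,::-1])
E
python3 - <<'E'
from h import *
for n in("top","side"):
    c=cam(n); save(n+"0",c["color"]); W=cloud(c); np.savez(n+"0.npz",W=W,color=c["color"])
    R=np.array(c["R"]);print(n,-R.T@c["t"],R[2],c["fx"])
print({k:np.round(v,3) for k,v in env.read_state().items()})
E
```

```text
top [0.33362649 0.03225653 1.68440887] [ 0.16832194  0.02063558 -0.98551606] 401.8578385787929
side [0.01633197 1.29892068 0.74649416] [ 0.37821209 -0.8255067  -0.4189204 ] 397.0346094865999
{'clock': np.float64(0.1), 'q': array([-0.784,  0.041,  0.084, -0.   , -1.616, -0.334]), 'joint_velocities': array([-0.001, -0.   ,  0.002,  0.003,  0.002, -0.001]), 'tau': array([-6.0000e-03, -3.6935e+01,  3.4828e+01,  6.9520e+00, -5.0000e-03,
        0.0000e+00]), 'tcp_pos': array([ 0.262, -0.539,  0.23 ]), 'tcp_rot': array([-0.224,  0.974,  0.001, -0.   ]), 'wrist_force': array([-0.211, -0.307, -0.875]), 'moment': array([-0.007, -0.024, -0.002]), 'grasp_force': np.float64(0.0), 'width': np.float64(0.086)}
```

View pics/top0.png

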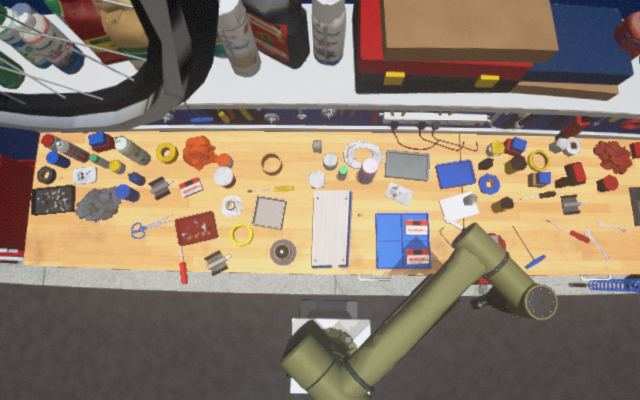

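View pics/side0.png

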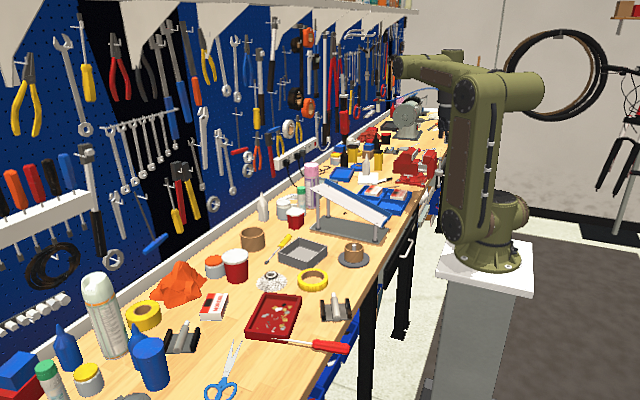

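The top view shows the spindle with its core at about (283,252), the yellow roll at (241,235) and the grey tray at (269,212). The feeder is at (332,228). The bin is at (403,240) with two boxes, at (416,227) and (417,256). The pedal is probably at (218,262), the cassette at (232,206), and the can and bottle behind the feeder.

```bash
cat >> h.py <<'E'
def rect(mask,W,lo,hi,ctr,r):
    d=np.hypot(W[...,0]-ctr[0],W[...,1]-ctr[1])<r
    m=mask&d&(W[...,2]>lo)&(W[...,2]<hi)
    return m,W[m]
def circ(P):
    A=np.c_[2*P[:,:2],np.ones(len(P))];s=np.linalg.lstsq(A,(P[:,:2]**2).sum(1),rcond=None)[0]
    return s[:2],np.sqrt(s[2]+s[:2]@s[:2])
def hsv(c): return cv2.cvtColor(c,cv2.COLOR_RGB2HSV)
E
python3 - <<'E'
from h import *
np.set_printoptions(precision=4,suppress=True)
d=np.load("top0.npz");W=d["W"];c=d["color"];H=hsv(c)
for n,(u,v) in dict(spin=(283,252),roll=(241,235),tray=(269,212),feedlow=(332,260),feedhi=(332,200),bin=(403,240),b1=(416,227),b2=(417,256),core2=(271,163),bench=(300,180),ped=(218,262),cass=(232,206),loosebox=(191,187)).items(): print(n,W[v,u])
yel=(H[...,0]>20)&(H[...,0]<35)&(H[...,1]>150)&(H[...,2]>120)
def rep(n,m,P,rot=True):
    b=cv2.minAreaRect((P[:,:2]*1000).astype(np.float32)); print(n,len(P),"mean",P.mean(0),"med z",np.median(P[:,2]),"rect",b)
r=W[235,241]; m,P=rect(yel,W,-.01,.05,r,.08); rep("roll",m,P)
s=W[252,283]; m,P=rect(np.ones_like(yel),W,.035,.08,s,.06); rep("core top",m,P); print(circ(P))
# spindle dark disc
m,P=rect(H[...,2]<110,W,.0,.03,s,.08); rep("disc",m,P)
t=W[212,269]; m,P=rect(H[...,1]<70,W,-.01,.06,t,.10); rep("tray",m,P)
m,P=rect((H[...,0]>100)&(H[...,0]<125)&(H[...,1]>130),W,-.01,.06,W[240,403],.19); rep("bin",m,P)
for uv in((416,227),(417,256)):
    p=W[uv[1],uv[0]]; m,P=rect(~((H[...,0]>95)&(H[...,0]<130)&(H[...,1]>110)),W,.027,.05,p,.058); rep("box",m,P)
# feeder plane
f=W[228,332]; m=(np.abs(W[...,0]-f[0])<.11)&(np.abs(W[...,1]-f[1])<.05)&(W[...,2]>.03)&(H[...,1]<60)
P=W[m]; A=np.c_[P[:,:2],np.ones(len(P))]; co=np.linalg.lstsq(A,P[:,2],rcond=None)[0]; res=P[:,2]-A@co; print("plane",co,len(P),res.std(),np.degrees(np.arctan(co[:2])))
m,P=rect((H[...,0]>100)&(H[...,0]<125)&(H[...,1]>100),W,.01,.3,f,.22)
print(P[P[:,1]>-.1].min(0),P.max(0))
big=cv2.resize(c[130:280,170:450],None,fx=2.85,fy=2.85,interpolation=cv2.INTER_CUBIC);save("top0crop",big)
E
```

```text
spin [0.4139 0.1988 0.0543]
roll [0.4846 0.3836 0.0051]
tray [0.584  0.268  0.0067]
feedlow [0.3842 0.0006 0.0727]
feedhi [0.6123 0.0044 0.1533]
bin [ 0.4717 -0.294   0.0206]
b1 [ 0.5254 -0.3473  0.0298]
b2 [ 0.4056 -0.3482  0.0326]
core2 [ 0.8009  0.2683 -0.0018]
bench [0.724  0.1395 0.0083]
ped [0.369  0.4712 0.0239]
cass [0.6035 0.4217 0.0326]
loosebox [0.6832 0.6034 0.0336]
roll 168 mean [0.486  0.3802 0.022 ] med z 0.022467955194849003 rect ((487.1023254394531, 381.1075744628906), (93.45367431640625, 91.47286987304688), 79.19119262695312)
core top 65 mean [0.4157 0.2045 0.0523] med z 0.05251003680007789 rect ((416.1187438964844, 205.06088256835938), (61.00516891479492, 61.52903747558594), 1.7339016199111938)
(array([0.4154, 0.2052]), np.float64(0.028095015018393846))
disc 96 mean [0.4181 0.2082 0.0141] med z 0.014617316474659473 rect ((417.9756774902344, 209.32933044433594), (46.19239807128906, 47.027591705322266), 0.9340828061103821)
tray 892 mean [0.5848 0.2695 0.0098] med z 0.005178525260366432 rect ((600.2560424804688, 263.31512451171875), (124.17112731933594, 164.77389526367188), 82.11976623535156)
bin 1856 mean [ 0.4737 -0.2677  0.0051] med z 0.0039283559207927785 rect ((471.55755615234375, -291.1993103027344), (222.66819763183594, 217.69839477539062), 1.390844464302063)
box 266 mean [ 0.5262 -0.3467  0.0318] med z 0.03139811748585683 rect ((526.4661865234375, -350.8182067871094), (58.050113677978516, 101.77750396728516), 1.6695162057876587)
box 297 mean [ 0.4056 -0.3493  0.0323] med z 0.031898705671343695 rect ((395.72283935546875, -352.660400390625), (77.54175567626953, 101.40811157226562), 0.4198424816131592)
plane [ 0.3702  0.234  -0.0742] 1459 0.0036802090338144684 [20.3143 13.1713]
[ 0.5631 -0.0659  0.1449] [ 0.5805 -0.0656  0.1489]
```

View pics/top0crop.png

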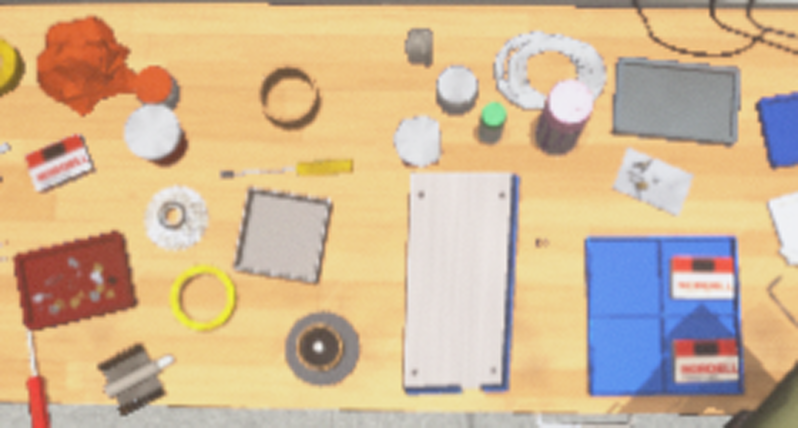

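```bash
cat >> h.py <<'E'
def rays(c,uv):
    K=np.array([[c["fx"],0,c["cx"]],[0,c["fy"],c["cy"]],[0,0,1.]])
    p=cv2.undistortPoints(np.asarray(uv,float).reshape(-1,1,2),K,np.array(c["D"],float)).reshape(-1,2)
    R=np.array(c["R"]); return -R.T@c["t"], np.c_[p,np.ones(len(p))]@R
def onplane(c,uv,n,d):   # n.X=d
    o,r=rays(c,uv); n=np.asarray(n,float); return o+r*((d-o@n)/(r@n))[:,None]
def blob(m,seed):        # connected component nearest the seed pixel -> outer contour pixels, area
    m=cv2.morphologyEx(m.astype(np.uint8),cv2.MORPH_CLOSE,np.ones((3,3)))
    n,l,s,_=cv2.connectedComponentsWithStats(m)
    ys,xs=np.nonzero(m); i=np.argmin((xs-seed[0])**2+(ys-seed[1])**2); k=l[ys[i],xs[i]]
    cs=cv2.findContours((l==k).astype(np.uint8),cv2.RETR_EXTERNAL,cv2.CHAIN_APPROX_NONE)[0]
    return max(cs,key=len).reshape(-1,2),s[k,4]
def mar(P): return cv2.minAreaRect((P[:,:2]*1000).astype(np.float32))
E
python3 - <<'E'
from h import *
np.set_printoptions(precision=4,suppress=True)
c=cam("top");im=c["color"];H=hsv(im).astype(int);W=cloud(c);I=im.astype(int)
blue=(H[...,0]>100)&(H[...,0]<125)&(H[...,1]>120)
# bin outer at its rim
q,a=blob(blue|((W[...,2]>.026)&(W[...,2]<.045)&(np.hypot(W[...,0]-.47,W[...,1]+.29)<.14)),(390,240)); print("bin",a,mar(onplane(c,q,(0,0,1),.02)))
# boxes: red or white
red=((H[...,0]<10)|(H[...,0]>170))&(H[...,1]>120); wh=(H[...,1]<60)&(H[...,2]>110)
for uv in((416,227),(417,256)):
    box=(red|wh)&(~blue); q,a=blob(box,uv); P=onplane(c,q,(0,0,1),.032); print("box",a,mar(P))
# plate
n=np.array([-.3702,-.234,1]);d=-.0742;L=np.linalg.norm(n)
m=(H[...,1]<45)&(H[...,2]>120); m&=np.abs(W@n-d)<.03
q,a=blob(m,(332,228)); P=onplane(c,q,n,d); n/=L
ex=np.array([1,0,n[0]/-n[2]]);ex/=np.linalg.norm(ex);ey=np.cross(n,ex)
T=np.c_[P@ex,P@ey]; r=mar(T); print("plate",a,r); B=cv2.boxPoints(r)/1000
for b in B: print("corner", b[0]*ex+b[1]*ey+n*(d/L))
# blue stop/fence pixels
q,a=blob(blue,(346,230)); print("fence px",a,q.min(0),q.max(0))
# spindle disc: z=.008 dark gray
m=(H[...,1]<70)&(H[...,2]<150)&(np.hypot(W[...,0]-.415,W[...,1]-.205)<.08)
q,a=blob(m,(268+5,252)); P=onplane(c,q,(0,0,1),.008); print("disc",a,mar(P),circ(P))
m=(H[...,1]<70)&(np.hypot(W[...,0]-.585,W[...,1]-.27)<.11); q,a=blob(m,(269,212)); P=onplane(c,q,(0,0,1),.03); print("tray",a,mar(P))
yel=(H[...,0]>22)&(H[...,0]<35)&(H[...,1]>150)&(H[...,2]>120); q,a=blob(yel,(233,235)); P=onplane(c,q,(0,0,1),.024); print("roll",a,mar(P),circ(P))
E
```

```text
bin 2864 ((470.66546630859375, -293.9187927246094), (228.41000366210938, 223.0772705078125), 0.6920056939125061)
box 309 ((525.2421264648438, -350.63427734375), (58.30459976196289, 100.7620620727539), 0.5798138380050659)
box 309 ((407.5364685058594, -352.9711608886719), (64.7698745727539, 104.27787780761719), 3.3999416828155518)
plate 2763 ((507.4241943359375, -9.967781066894531), (151.66812133789062, 311.2755126953125), 88.43274688720703)
corner [ 0.3571 -0.0651  0.0428]
corner [ 0.6496 -0.0734  0.1491]
corner [0.6422 0.0747 0.181 ]
corner [0.3497 0.083  0.0747]
fence px 1989 [376 213] [428 267]
disc 417 ((416.34783935546875, 205.70001220703125), (99.76559448242188, 96.1716537475586), 1.3601033687591553) (array([0.4165, 0.205 ]), np.float64(0.049333810454415136))
tray 888 ((582.3292846679688, 266.5219421386719), (126.85220336914062, 126.86798858642578), 81.62076568603516)
roll 167 ((486.80279541015625, 381.14251708984375), (93.31134796142578, 90.87152099609375), 65.69467163085938) (array([0.487 , 0.3804]), np.float64(0.04580607432950635))
```

```bash
cat >> h.py <<'E'
# feeder frame
Cp=np.array([.4997,.0048,.1118]); ex=np.array([.2925,-.0083,.1063]);ex/=np.linalg.norm(ex)
nz=np.array([-.3702,-.234,1]);nz/=np.linalg.norm(nz);nz-=ex*(nz@ex);nz/=np.linalg.norm(nz);ey=np.cross(nz,ex)
Of=Cp-.15*ex-.07*ey
def quat(z,y):
    z=np.asarray(z,float);z/=np.linalg.norm(z);y=np.asarray(y,float);y=y-z*(y@z);y/=np.linalg.norm(y)
    return Ro.from_matrix(np.c_[np.cross(y,z),y,z]).as_quat()
def st():
    s=env.read_state(); print("t%.1f w%.4f g%.1f"%(s["clock"],s["width"],s["grasp_force"]),np.round(s["tcp_pos"],4),"F",np.round(s["wrist_force"],1)); return s
E
cat > box.py <<'E'
from h import *
import sys
np.set_printoptions(precision=3,suppress=True)
bx,by,px=map(float,sys.argv[1:4]); dry=len(sys.argv)>4
dn=np.array([0,0,-1.])
for s in(1,-1):
    q1=quat(dn,(s,.01*s,0)); q2=quat(-nz,s*ex)
    a=kin.ik([bx,by,.0165],q1); b=kin.ik(Of+px*ex+.055*ey+.02*nz,q2); b2=kin.ik(Of+px*ex+.055*ey+.1*nz,q2)
    print(s,a,b,b2)
    if a is not None and b is not None and b2 is not None: break
if dry: print(Of); sys.exit()
env.move_pose([bx,by,.15],q1); env.move_linear([bx,by,.05],speed=.2)
print("touch",env.move_linear([bx,by,.0165],speed=.06,f_stop=8)); st()
gripper_close(40); st()
env.move_linear([bx,by,.2],speed=.25); s=st()
if s["width"]<.05: sys.exit("no box")
G=Of+px*ex+.055*ey
env.move_pose(G+.15*nz,q2); s=st()
env.move_linear(G+.035*nz,speed=.15)
print("land",env.move_linear(G+.008*nz,speed=.03,f_stop=4)); s=st(); print("h above plate",(s["tcp_pos"]-Of)@nz)
if s["width"]<.05: sys.exit("lost")
let_go(); env.move_linear(s["tcp_pos"]+.1*nz,speed=.1); st()
E
python3 box.py .526 -.350 .09 dry; python3 box.py .406 -.350 .09 dry
```

```text
1 [-0.271  0.202 -0.135  0.    -1.234 -2.861] [ 0.367 -0.791 -0.78  -0.085 -1.177  2.803] [ 0.34  -0.864 -0.679 -0.091 -1.353  2.814]
[ 0.362 -0.06   0.046]
1 [-0.336 -0.047 -0.399  0.    -1.219 -2.795] [ 0.367 -0.791 -0.78  -0.085 -1.177  2.803] [ 0.34  -0.864 -0.679 -0.091 -1.353  2.814]
[ 0.362 -0.06   0.046]
```

```bash
sed -i 's/for s in(1,-1)/for s in(-1,1)/' box.py; python3 box.py .526 -.350 .09
python3 - <<'E'
from h import *
c=cam("top"); save("a1",cv2.resize(c["color"][130:280,270:450],None,fx=3.5,fy=3.5))
E
```

```text
-1 [-0.271  0.202 -0.135  0.    -1.234  0.281] [ 0.367 -0.791 -0.78  -0.085 -1.177 -0.339] [ 0.34  -0.864 -0.679 -0.091 -1.353 -0.327]
touch False
t2.8 w0.0851 g0.0 [ 0.526 -0.35   0.017] F [ 0.4 -0.3 -0.2]
t3.1 w0.0596 g44.6 [ 0.526 -0.35   0.017] F [-0.4 -0.2  2.9]
t4.0 w0.0592 g44.2 [ 0.525 -0.349  0.198] F [-0.3 -0.7 -0.8]
t5.3 w0.0589 g44.2 [ 0.393 -0.041  0.225] F [-0.3 -0.4  0.4]
land True
t6.9 w0.0595 g45.0 [ 0.44  -0.011  0.1  ] F [-0.6 -1.4  3.3]
h above plate 0.012958029039209108
t8.4 w0.0855 g0.0 [ 0.405 -0.033  0.191] F [0.5 0.6 0.1]
```

View pics/a1.png

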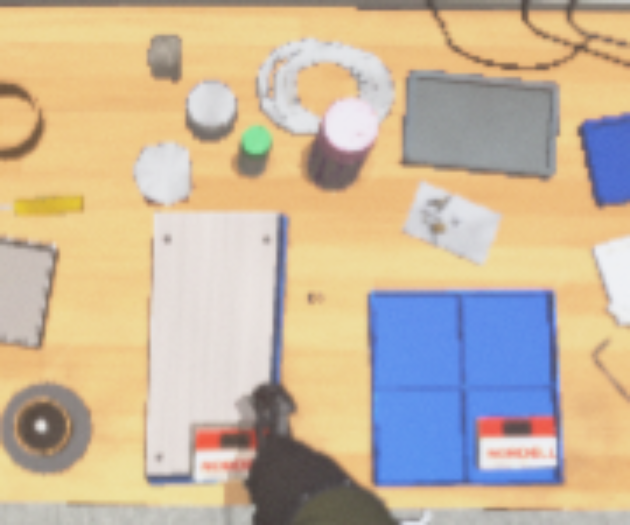

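The first box has slid down to the end stop at crop (225,453). The second is in the bin at crop (517,443).

```bash
python3 box.py .4065 -.350 .14
python3 - <<'E'
from h import *
env.move_pose([.40,-.30,.3],quat([0,0,-1],[-1,0,0]))
env.movej([-1.2]+list(env.read_state()["q"][1:]))
c=cam("top"); im=c["color"];save("a2",cv2.resize(im[130:280,170:450],None,fx=2.85,fy=2.85))
H=hsv(im).astype(int);W=cloud(c)
red=((H[...,0]<10)|(H[...,0]>170))&(H[...,1]>120); wh=(H[...,1]<60)&(H[...,2]>110)
d=(W-Of)@nz; m=(d>.014)&(d<.05)&(((W-Of)@ex)<.2)&(((W-Of)@ex)>-.02)&(np.abs((W-Of)@ey-.05)<.08)
P=W[m]-Of;T=np.c_[P@ex,P@ey];print(m.sum(),mar(T),np.median(P@nz))
b=red&m;T=np.c_[(W[b]-Of)@ex,(W[b]-Of)@ey];print(T.round(3)[::6])
yel=(H[...,0]>22)&(H[...,0]<35)&(H[...,1]>150)&(H[...,2]>120); q,a=blob(yel,(233,235)); P=onplane(c,q,(0,0,1),.024); print("roll",a,mar(P),circ(P))
E
```

```text
-1 [-0.336 -0.046 -0.398  0.    -1.219  0.346] [ 0.308 -0.605 -0.641 -0.112 -1.137 -0.27 ] [ 0.28  -0.683 -0.55  -0.116 -1.307 -0.261]
touch False
t11.1 w0.0852 g0.0 [ 0.407 -0.35   0.017] F [ 0.4 -0.1  0.4]
t11.4 w0.0593 g44.4 [ 0.407 -0.35   0.017] F [1.  0.1 2.3]
t12.3 w0.0591 g44.1 [ 0.406 -0.349  0.198] F [-0.3  0.1 -1.7]
t13.5 w0.0590 g44.1 [ 0.44  -0.042  0.242] F [-0.1 -0.5 -1.4]
land True
t15.1 w0.0592 g44.8 [ 0.486 -0.013  0.117] F [-0.5 -1.   2.5]
h above plate 0.012940043374976036
t16.6 w0.0853 g0.0 [ 0.452 -0.034  0.208] F [-0.5 -1.  -0.4]
788 ((100.02120208740234, 63.07048416137695), (126.52877044677734, 199.01382446289062), 89.04718017578125) 0.027426753347635165
[[0.127 0.094]
 [0.125 0.068]
 [0.127 0.047]
 [0.125 0.021]
 [0.122 0.085]
 [0.121 0.037]
 [0.12  0.013]
 [0.118 0.077]
 [0.116 0.021]
 [0.113 0.084]
 [0.113 0.029]
 [0.108 0.091]
 [0.111 0.069]
 [0.109 0.013]
 [0.064 0.038]
 [0.063 0.013]
 [0.059 0.077]
 [0.059 0.026]
 [0.058 0.09 ]
 [0.056 0.034]
 [0.056 0.01 ]
 [0.054 0.075]
 [0.052 0.018]
 [0.049 0.082]
 [0.049 0.026]]
roll 168 ((487.1991271972656, 379.9434509277344), (90.98033142089844, 93.50686645507812), 27.697486877441406) (array([0.48700976, 0.3804456 ]), np.float64(0.045885141002517255))
```

View pics/a2.png

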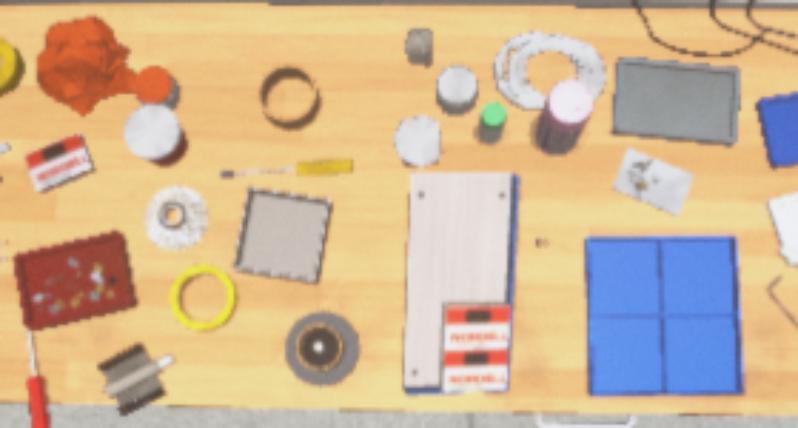

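Both boxes lie seated in the low corner, at crop (476,327) and (476,372), and the bin is empty. Next is the core.

```bash
cat > core.py <<'E'
from h import *
dn=[0,0,-1.];S=np.array([.416,.205]);T=np.array([.5825,.267])
best=None
for deg in(36.6,-53.4,126.6,216.6):
    a=np.radians(deg);q=quat(dn,(np.cos(a),np.sin(a),0))
    A=kin.ik([*S,.02],q);B=kin.ik([*T,.03],q)
    if A is not None and B is not None:
        k=max(abs(A[5]),abs(B[5]))
        if best is None or k<best[0]: best=(k,q,deg)
k,q,deg=best;print(k,deg)
env.move_pose([*S,.18],q); env.move_linear([*S,.08],speed=.2)
print(env.move_linear([*S,.020],speed=.08,f_stop=8));st()
gripper_close(25);st()
env.move_linear([*S,.17],speed=.15);s=st()
if s["width"]<.055: raise SystemExit("no core")
env.move_linear([*T,.17],speed=.2);s=st()
print(env.move_linear([*T,.022],speed=.1,f_stop=5));s=st()
let_go();env.move_linear([*T,.25],speed=.2);st()
E
python3 core.py
python3 - <<'E'
from h import *
q=env.read_state()["q"];env.movej([-1.0]+list(q[1:]))
c=cam("top");im=c["color"];H=hsv(im).astype(int)
save("a3",cv2.resize(im[150:280,180:380],None,fx=4,fy=4,interpolation=cv2.INTER_CUBIC))
yel=(H[...,0]>22)&(H[...,0]<35)&(H[...,1]>150)&(H[...,2]>120); q,a=blob(yel,(233,235)); P=onplane(c,q,(0,0,1),.024); print("roll",a,mar(P),circ(P))
W=cloud(c); m=(H[...,1]<70)&(H[...,2]<150)&(np.hypot(W[...,0]-.415,W[...,1]-.205)<.08)
q,a=blob(m,(273,252)); P=onplane(c,q,(0,0,1),.008); print("disc",a,mar(P),circ(P))
E
```

```text
0.256600761713059 216.6
False
t23.9 w0.0855 g0.0 [0.4163 0.2052 0.0206] F [ 1.   0.3 -0. ]
t24.3 w0.0664 g28.2 [0.4165 0.2054 0.021 ] F [-0.7 -0.8  3.7]
t25.4 w0.0662 g28.3 [0.4155 0.2047 0.1687] F [ 0.4 -0.6 -0.5]
t26.4 w0.0662 g28.3 [0.5821 0.2668 0.1699] F [-0.1 -0.3 -0.1]
False
t28.1 w0.0663 g28.3 [0.5829 0.2673 0.0229] F [ 0.7 -0.8 -0. ]
t29.7 w0.0857 g0.0 [0.5821 0.2669 0.2484] F [-0.8 -0.1 -0.2]
roll 163 ((497.84027099609375, 372.10162353515625), (88.05097961425781, 93.37389373779297), 1.0160120725631714) (array([0.49824304, 0.37265799]), np.float64(0.04577332010559716))
disc 462 ((416.7926025390625, 204.40505981445312), (99.36368560791016, 99.95285034179688), 64.8183822631836) (array([0.41636458, 0.20483306]), np.float64(0.0491280370825608))
```

View pics/a3.png

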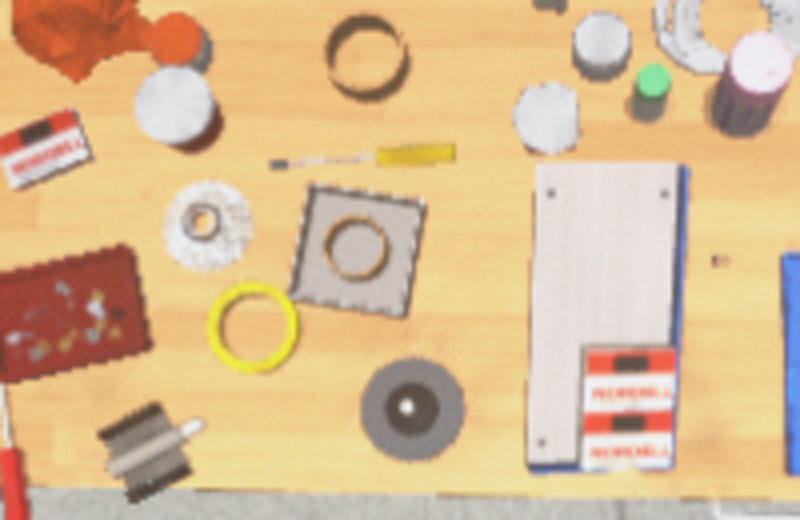

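The core lies in the tray at crop (357,248). The roll was knocked to crop (252,327), world (0.498, 0.373). I'll grip its near wall now.

```bash
cat > roll.py <<'E'
from h import *
dn=[0,0,-1.];S=np.array([.4164,.205])
c=cam("top");H=hsv(c["color"]).astype(int)
yel=(H[...,0]>22)&(H[...,0]<35)&(H[...,1]>150)&(H[...,2]>120); q,a=blob(yel,(243,231)); P=onplane(c,q,(0,0,1),.024)
R=(circ(P)[0]+np.array(mar(P)[0])/1000)/2;print("roll",R,mar(P)[1])
u=np.array([-1,0.]); G=R+.040*u
cand=[]
for s in(1,-1):
    q=quat(dn,(s*u[0],s*u[1],0)); A=kin.ik([*G,.01],q);B=kin.ik([*(S+.04*u),.059],q);C=kin.ik([*(S+.04*u),.15],q)
    if not any(x is None for x in(A,B,C)): cand.append((max(abs(A[5]),abs(B[5])),s,q))
k,s_,q=min(cand,key=lambda x:x[0]);print(k,s_)
env.move_pose([*G,.16],q);env.move_linear([*G,.05],speed=.2)
print(env.move_linear([*G,.010],speed=.06,f_stop=6));st()
gripper_close(60);st()
env.move_linear([*G,.14],speed=.12);st()
D=S+.040*u
env.move_linear([*D,.14],speed=.12);s=st()
c=cam("side");save("a4",cv2.resize(c["color"][200:340,260:460],None,fx=4,fy=4,interpolation=cv2.INTER_CUBIC))
E
python3 roll.py
```

```text
roll [0.49799555 0.37240746] (88.05097961425781, 93.37389373779297)
1.022053950945951 1
False
t38.4 w0.0854 g0.0 [0.4582 0.3725 0.0103] F [-0.7 -0.5  0.3]
t39.0 w0.0142 g55.3 [0.4582 0.3726 0.0104] F [-0.3  0.5  1.9]
t40.2 w0.0142 g55.1 [0.4576 0.372  0.1388] F [ 0.2 -0.3 -1. ]
t41.9 w0.0141 g55.2 [0.3765 0.2052 0.1399] F [-0.3 -0.4 -0.8]
```

View pics/a4.png

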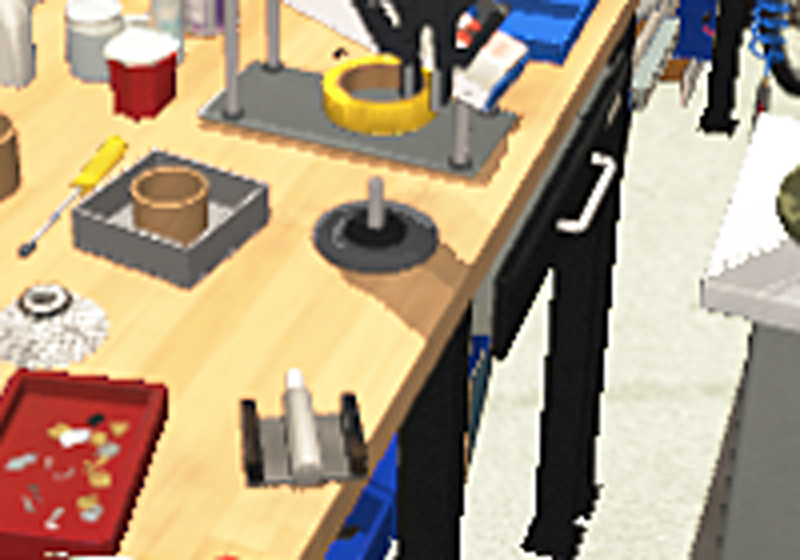

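The roll hangs level in the fingers over the spindle, at crop (378,95). I'll lower it round the rod, check where it is, and release it.

```bash
cat > rel.py <<'E'
from h import *
p=env.read_state()["tcp_pos"]
env.move_linear([.3764,.205,.059],speed=.08); st()
c=cam("side");H=hsv(c["color"]).astype(int);W=cloud(c)
yel=(H[...,0]>20)&(H[...,0]<35)&(H[...,1]>140)&(np.hypot(W[...,0]-.416,W[...,1]-.205)<.08)
P=W[yel];print(len(P),P.min(0),P.max(0)); t=P[P[:,2]>.066]; 
o=P[P[:,1]>.24]; print("tangential max y", np.percentile(P[:,1],98), "min x",np.percentile(P[:,0],[2,98]))
let_go(); st(); env.move_linear([.3764,.205,.2],speed=.15); 
q=env.read_state()["q"];env.movej([-1.0]+list(q[1:]));st()
for n,crop in(("top",(200,280,230,330)),("side",(220,320,300,420))):
    c=cam(n);a,b,e,f=crop;save("a5"+n,cv2.resize(c["color"][a:b,e:f],None,fx=5,fy=5,interpolation=cv2.INTER_CUBIC))
    if n=="top":
        H=hsv(c["color"]).astype(int);yel=(H[...,0]>22)&(H[...,0]<35)&(H[...,1]>150)&(H[...,2]>120);q,a=blob(yel,(283,252));Q=onplane(c,q,(0,0,1),.032);print("roll",mar(Q),circ(Q))
        W=cloud(c);print("z",np.median(W[yel&(np.hypot(W[...,0]-.416,W[...,1]-.205)<.07)],0))
i=[cv2.imread(f"pics/a5{n}.png") for n in("top","side")];i=[cv2.resize(x,(400,400)) for x in i];cv2.imwrite("pics/a5.png",np.hstack(i))
E
python3 rel.py
```

```text
t43.1 w0.0143 g55.1 [0.3767 0.2053 0.0597] F [ 0.3 -0.2 -0.9]
263 [ 0.36504064  0.13605165 -0.32146196] [0.46169095 0.25850977 0.40250116]
tangential max y 0.2544311909758005 min x [0.36911974 0.45757359]
t43.9 w0.0854 g0.0 [0.3764 0.205  0.059 ] F [ 0.4 -0.   0.4]
t47.5 w0.0853 g0.0 [ 0.041  -0.4262  0.1988] F [0.2 0.1 0.5]
roll ((411.0278625488281, 205.1946258544922), (90.0098648071289, 90.83984375), 1.018014669418335) (array([0.41141714, 0.20561862]), np.float64(0.04580763431955238))
z [0.41154512 0.20679034 0.03122884]
```

View pics/a5.png

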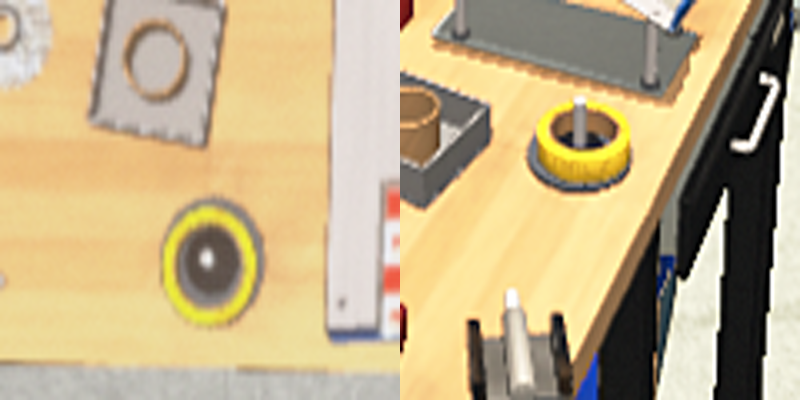

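Run:
```python
from h import *
np.set_printoptions(precision=4,suppress=True)
Ps=[]
for k in range(6):
    c=cam("top");H=hsv(c["color"]).astype(int);W=cloud(c)
    yel=(H[...,0]>22)&(H[...,0]<35)&(H[...,1]>150)&(np.hypot(W[...,0]-.412,W[...,1]-.205)<.06)&(W[...,2]>.015)&(W[...,2]<.05);Ps.append(W[yel])
P=np.vstack(Ps);A=np.c_[P[:,:2]-[.412,.205],np.ones(len(P))];print("roll plane",np.linalg.lstsq(A,P[:,2],rcond=None)[0],len(P))
# box tops (28 mm above plate), box outline on that plane in plate frame
n=nz;d=Of@nz+.028;q,u=None,None
red=((H[...,0]<10)|(H[...,0]>170))&(H[...,1]>120)&(np.hypot(W[...,0]-.43,W[...,1]+.02)<.13)
nn,l,s,ce=cv2.connectedComponentsWithStats(red.astype(np.uint8))
for i in range(1,nn):
    if s[i,4]>15:
        ys,xs=np.nonzero(l==i);Q=onplane(c,np.c_[xs,ys],n,d)-Of;T=np.c_[Q@ex,Q@ey];print(s[i,4],mar(T))
im=cam("side")["color"];save("a6",cv2.resize(im[160:260,290:440],None,fx=5,fy=5,interpolation=cv2.INTER_CUBIC))
```

```text
roll plane [0.0069 0.0035 0.0314] 980
78 ((117.0538558959961, 50.698360443115234), (84.99893188476562, 16.175153732299805), 88.92144012451172)
35 ((56.49805450439453, 70.07102966308594), (15.724502563476562, 48.962520599365234), 6.819453716278076)
36 ((55.47483825683594, 23.591960906982422), (29.78646469116211, 16.44508934020996), 88.44871520996094)
```

View pics/a6.png

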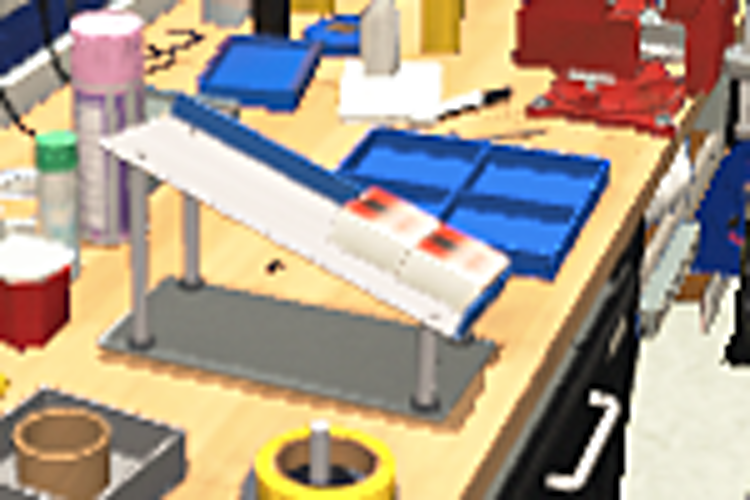

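Both boxes are flat and close together against the stop and fence. The roll is level (tilt under 0.01 rad) and down on the disc, and the core is in the tray.

```bash
python3 -c "
from h import *
print(env.finish_job())"
```

```text
the job is handed in; nothing more can be done
None
```

I handed the job in with both boxes from the bin in the feeder's low corner, the yellow roll flat on the spindle about 5 mm off its axis, the core in the scrap tray and the bystanders not touched; the bench returned no verdict.

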